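# Refit the hob knob and hold it in

### The arm

A 6-joint arm with a two-finger parallel gripper is mounted at the origin on the work surface. World frame = base frame: x ahead of the robot, y to its left, z up, the work surface at z = 0. Lengths are in mm, angles in rad, forces in N, time in s.
With the tool pointing down it reaches from about 225 to 725 mm from the base axis. Payload 3.1 kg.
Tool frame: the origin (TCP) lies at the very end of the fingers, on their centre line; the grasp point (between the pads) lies 19 mm behind it; y points along the fingers, z is the direction in which the jaws open and shut, and the axes are right-handed (so a half turn about y gives the same grasp; the last joint's range is limited). The gripper opens to 85 mm and grips with 20 to 120 N. Pads are 22 mm wide; open, the fingers measure 114 mm over their backs; the gripper's body (76 mm by 85 mm) begins 54 mm behind the grasp point. The pads swing forward as they close: fully open they stand 13 mm farther back than shut.
Start: joints at [-1.407, 0.048, 0.099, 1.622, 0, 1.443], TCP at [151.015, -502.804, 231.312] pointing down, gripper open.
Joint ranges: [-2.91, 2.91], [-0.99, 1.94], [-1.21, 1.42], [-2.12, 2.29], [-1.49, 1.47], [-3.14, 3.14]. Speed limits (rad/s): [2.79, 2.79, 3.14, 3.14, 3.14, 3.14].

### API

Orientations are given as a rotation vector (axis times angle).
In Python, from cell import arm gives the robot as it stands. The module is installed in compiled form; this text tells all that it offers. Calls block until the motion is done:
- arm.move_ptp(position, orientation): joint-space move of the TCP to a pose.
- arm.move_l(position, orientation=None, max_speed=150): straight line of the TCP; orientation=None keeps the orientation; max_speed is the mean speed in mm/s.
- arm.move_joints(angles): joint-space move.
- arm.move_gripper(opening, grip_force=None): opening from 0.0 (shut) to 1.0 (fully open); grip_force is the grip in N (None keeps the last); returns when the fingers have stopped.
- arm.wait(seconds).
- arm.ik(position, orientation): joint angles nearest the present ones, or None.
- arm.state(): the state.
- arm.camera(name): name is "scene" or "top" or "wrist"; returns the picture (400x640x3 uint8, red, green, blue); there is no depth.
- arm.get_calibration(name): a dict with "fx", "fy", "cx", "cy" (pixels), "rvec" (rotation vector, rad) and "tvec" (3), from world to camera coordinates, as OpenCV has them; the wrist camera has in their place "mount" (4x4, takes a point from camera to tool coordinates, whose origin is the TCP and whose axes are the tool frame's). Camera axes: x right, y down, z forward; pixel columns grow to the right and rows downward; lengths in mm; the calibration is good to about 2 mm. A picture is of the moment at which its call begins: read the wrist's pose just before it. get_calibration takes no time and is no camera call.
A pose or a line that the arm cannot do raises arm.PlanningError and nothing moves.
- arm.finish_job(): hands the job in, once; it reports no verdict.
The state is a dict: "clock": time; "joints": joint angles; "joint_velocities": joint speeds; "effort": joint torques, N m; "eef_pos": TCP position; "ee_rot": TCP orientation; "wrist_force": force on the tool from outside, world axes, zero at the start; "wrist_torque": the same for the moment, N m; "opening": opening from 0.0 (shut) to 1.0 (fully open).
Only numpy, scipy, OpenCV 4.12 (cv2) and the standard library are available. Lean on these libraries where they do the work, as an engineer would, in place of code of your own. Each camera call takes 0.05 s, during which the arm holds its last target.

### The job

One of the two control knobs of the gas hob has been off for washing and stands on the drying mat. Put it back on the bare valve stem, flat to flat, push it fully home, then press it in to the end of the valve's spring travel, as for sparking the igniter, and keep it there: finish while still holding the knob pressed in. Leave the fitted knob, the burner cap, the jug and the bottle alone.

Things in the scene. Friction and masses are not known exactly. Their poses are not given: they have to be found in the camera images.
- knob: loose black knob standing on the grey mat (4 mm thick). Round foot 45 mm across, 20 mm high; on it a grip bar 14 wide, 41 long, 21 high, top 41 mm above the underside. One end of the bar runs out into a tapered pointer nose, its point 28 mm from the axis, with a white line on top. Origin: centre of the underside; x along the bar to the pointer, z up. About 60 g.
- stem_tip (a point): centre of the upper end of the bare steel valve stem, 28 mm above the hob's top. Upright D stem, 12 mm across, last 2 mm tapered; its flat is 2 mm from the axis and faces this point's +x, to the rear of the hob. z up. The stem does not turn; the point goes down with it. A knob that is home has its pointer (knob x) along this point's x, its underside 18 mm below the point.
- stem (a joint): how far the stem is pressed in, m: 0 released, 0.006 at the end of its travel. A spring resists with 3 N at first and 9 N at the end.
- stem_seat (a point): point on the stem's axis 18 mm below its end, where the centre of the knob's underside lies when the knob is home; same axes as stem_tip, moves with the stem.
- fitted_knob (a joint): how far the other knob of the hob, which is fitted, is pressed in, m: 0 released; to be left alone.
- fitted_top (a point): middle of the top of the fitted knob (same shape as the loose one), on the other valve of the hob.
- burner_cap: a dark round burner cap, 60 mm across and 10 mm high, lying on the mat; origin at the centre of its underside.
- jug: a steel milk jug, 84 mm across and 110 mm high, with a handle, on the table; origin at the centre of its underside.
- syrup: an amber bottle, 76 mm across and 270 mm high, on the table; origin at the centre of its underside.
- knob_bore (a point): centre of the mouth of the knob's bore, same point and axes as knob. The bore is a blind D, 12.8 mm across and 18 mm deep, open below; its flat is 2.4 mm from the axis on the +x side, under the pointer.
- hob: white two-burner gas hob on the table, 300 mm wide (y), 500 mm deep (x), its top 70 mm up, pan supports to 112 mm up, a saucepan on the rear one; origin under its centre; front at -x. Its two valves are on top, 200 mm in front of the centre and 60 mm to either side; either may be the bare one. It does not move.

How it is judged (in metres and radians):
On the way, in this order (a step that is already met when the one before it is completed fails the run):
1. the knob is picked up from the mat (height (world z) of knob above 0.03 m and contact force between the fingers and knob above 1 N), for 0.1 s.
2. the knob is home on the stem, flat to flat (distance between knob and stem_seat below 0.003 m and z of knob in the frame of stem_seat below 0.002 m and angle between the x axis of knob and the x axis of stem_seat, either way round below 0.35 rad), for 0.1 s.
At the end, for the whole second after the job is handed in: knob home on the stem (underside's centre within 3 mm of the seat, at most 2 mm above it, turned within 0.35 rad, upright within 0.12 rad), stem pressed in by over 4.5 of its 6 mm through the knob, fingers still on the knob, all at rest (all of step 2 and angle between knob's own z axis and vertical below 0.12 rad and value of joint stem above 0.0045 m and contact force between the fingers and knob above 3 N and contact force between knob and stem above 4 N and linear speed of knob below 0.02 m/s); the arm keeps its last pose, push and grip.
It fails at once if the fitted knob is pressed or bumped (value of joint fitted_knob above 0.002 m or contact force between anything else and fitted_knob above 5 N).
It fails at once if a bystander is moved by more than 20 mm (distance of any of burner_cap, jug, syrup from where it was at the start of the episode above 0.02 m).
It also fails if it takes over 38 s, if anything falls off the work surface, if the arm or the gripper's body presses on something with over 40 N, if the wrist force passes 120 N, or if a joint passes its speed limit or range.

## Working session

There is one attempt and no reset: what is moved stays moved. The work goes in short steps, each a Python script; the robot and the scene stay as the last script left them, time stands still between calls to the robot, and variables do not carry over. Pictures are saved under pics/ and viewed, and the job is handed in when it is done.

```bash
mkdir -p pics; ls
python3 - <<'E'
from cell import arm
import cv2
for n in ("scene","top","wrist"):
    im=arm.camera(n); cv2.imwrite(f"pics/{n}0.png",im[:,:,::-1]); print(n,arm.get_calibration(n))
s=arm.state();print(s)
E
```

```text
pics
scene {'fx': 507.26252522673656, 'fy': 507.26252522673656, 'cx': 317.00678139173243, 'cy': 194.72665707861245, 'rvec': array([ 2.15855946,  1.5196747 , -0.45712815]), 'tvec': array([-264.0451365 , -367.15145182, 1822.78127459])}
top {'fx': 472.0998895671062, 'fy': 472.0998895671062, 'cx': 317.1627237474484, 'cy': 200.8429368315688, 'rvec': array([ 2.17722462, -2.15708705,  0.10790368]), 'tvec': array([  98.64286153,  595.44795983, 1230.98661972])}
wrist {'fx': 299.80931411340737, 'fy': 299.80931411340737, 'cx': 318.12459086618924, 'cy': 202.47445172108303, 'mount': array([[-7.56196009e-04,  9.47503989e-01,  3.19743052e-01,
        -8.40953723e+01],
       [ 1.65553484e-03, -3.19741519e-01,  9.47503362e-01,
        -1.43608938e+02],
       [ 9.99998344e-01,  1.24584402e-03, -1.32683860e-03,
        -1.61045530e-01],
       [ 0.00000000e+00,  0.00000000e+00,  0.00000000e+00,
         1.00000000e+00]])}
{'clock': 0.15, 'joints': array([-1.40677858e+00,  4.85808611e-02,  9.78888077e-02,  1.62204211e+00,
        1.48836881e-05,  1.44298719e+00]), 'joint_velocities': array([ 0.00103377, -0.00057703,  0.00476071,  0.00120131,  0.00111809,
       -0.00134749]), 'effort': array([ 2.24472584e-03, -3.39259779e+01,  3.20423663e+01,  1.53968873e-02,
       -9.73365491e-05, -4.12933090e-06]), 'eef_pos': array([ 150.94639622, -502.2918093 ,  230.35142298]), 'ee_rot': array([-0.30344175,  2.06669994, -2.06265606]), 'wrist_force': array([-0.52057306,  1.39390257, -0.36738435]), 'wrist_torque': array([ 0.017696  ,  0.02395645, -0.02932309]), 'opening': 1.0001494525306098}
```

View pics/scene0.png

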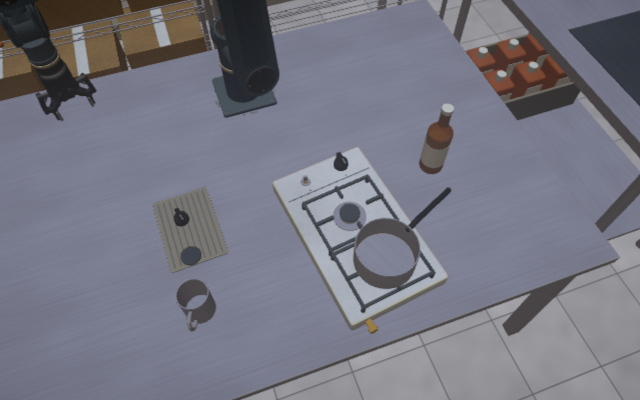

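View pics/top0.png

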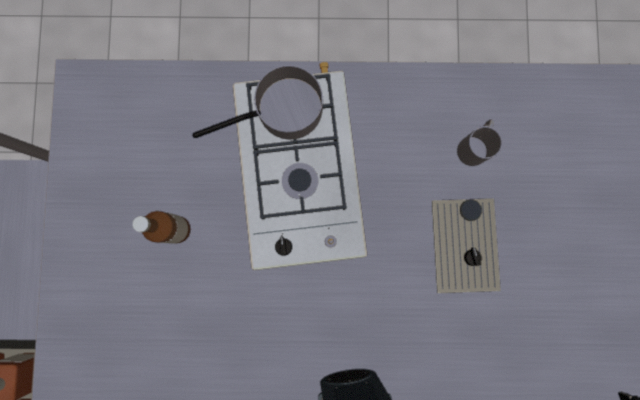

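View pics/wrist0.png

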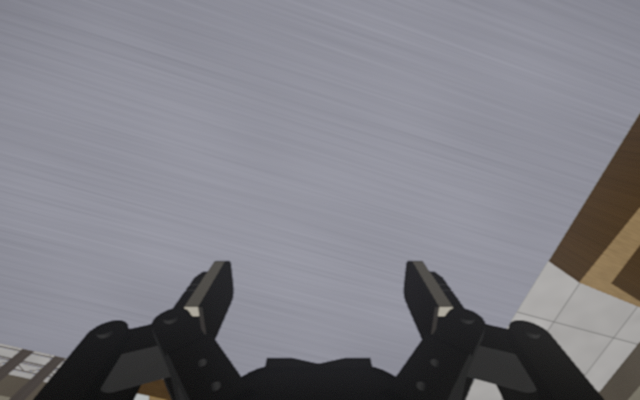

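The top view shows the loose knob at about (473,258) on the mat with its pointer toward the upper side. The bare stem is at (330,241), the fitted knob at (283,246) and the burner cap at (471,210). I'll measure these next.

```bash
cat > h.py <<'E'
from cell import arm
import cv2, numpy as np
from scipy.spatial.transform import Rotation as R
def pose(n,st=None):
    c=arm.get_calibration(n)
    if n!="wrist":
        Rm=R.from_rotvec(c['rvec']).as_matrix(); return c,Rm.T,-Rm.T@c['tvec']
    Rt=R.from_rotvec(st['ee_rot']).as_matrix(); M=c['mount']
    return c,Rt@M[:3,:3],Rt@M[:3,3]+st['eef_pos']
def ray(n,px,z,st=None):
    c,Rc,o=pose(n,st)
    px=np.atleast_2d(px).astype(float)
    d=np.c_[(px[:,0]-c['cx'])/c['fx'],(px[:,1]-c['cy'])/c['fy'],np.ones(len(px))]@Rc.T
    t=(z-o[2])/d[:,2]; return o+d*t[:,None]
def proj(n,P,st=None):
    c,Rc,o=pose(n,st)
    q=(np.atleast_2d(P)-o)@Rc
    return np.c_[q[:,0]/q[:,2]*c['fx']+c['cx'],q[:,1]/q[:,2]*c['fy']+c['cy']]
def down(yaw):
    # tool y down; tool z (jaw axis) horizontal at angle yaw
    y=np.array([0,0,-1.]); z=np.array([np.cos(yaw),np.sin(yaw),0]); x=np.cross(y,z)
    return R.from_matrix(np.c_[x,y,z]).as_rotvec()
def snap(n,name,crop=None,k=1):
    st=arm.state(); im=arm.camera(n)[:,:,::-1].copy()
    np.save(f"pics/{name}.npy",im)
    v=im if crop is None else im[crop[1]:crop[3],crop[0]:crop[2]]
    cv2.imwrite(f"pics/{name}.png",cv2.resize(v,None,fx=k,fy=k,interpolation=cv2.INTER_CUBIC)); return st,im
E
python3 - <<'E'
from h import *
for nm,p,z in (("knob",(473,258),30),("cap",(471,210),12),("stem",(330,241),98),("fit",(283,246),100),("jug",(485,143),110)):
    print(nm,ray("top",p,z).round(1))
print("hob corners",ray("top",[(234,82),(343,72),(366,256),(251,269)],70).round(0))
im=cv2.imread("pics/top0.png"); 
a=cv2.resize(im[190:300,420:510],None,fx=6,fy=6,interpolation=cv2.INTER_CUBIC)[:600]; cv2.imwrite("pics/top_k.png",a)
a=cv2.resize(im[215:275,245:375],None,fx=6,fy=6,interpolation=cv2.INTER_CUBIC); cv2.imwrite("pics/top_s.png",a)
st=arm.state(); print(R.from_rotvec(st['ee_rot']).as_matrix().round(2))
for nm,p,z in (("knob",(181,215),30),("stem",(306,178),98),("fit",(340,157),111)): print(nm,ray("scene",p,z).round(1))
E
```

```text
knob [[ 446.7 -308.5   30. ]]
cap [[ 575.3 -312.1   12. ]]
stem [[486.7  70.8  98. ]]
fit [[473.1 188.3 100. ]]
jug [[ 737.5 -319.9  110. ]]
hob corners [[906. 328.  70.]
 [936.  38.  70.]
 [450. -22.  70.]
 [414. 271.  70.]]
[[-0.96 -0.    0.29]
 [-0.29  0.   -0.96]
 [-0.   -1.   -0.  ]]
knob [[ 450.  -309.9   30. ]]
stem [[495.   70.4  98. ]]
fit [[465.8 188.7 111. ]]
```

View pics/top_k.png

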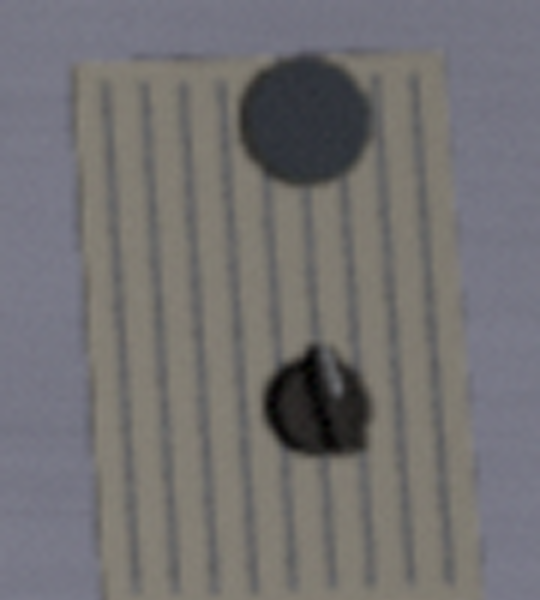

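View pics/top_s.png

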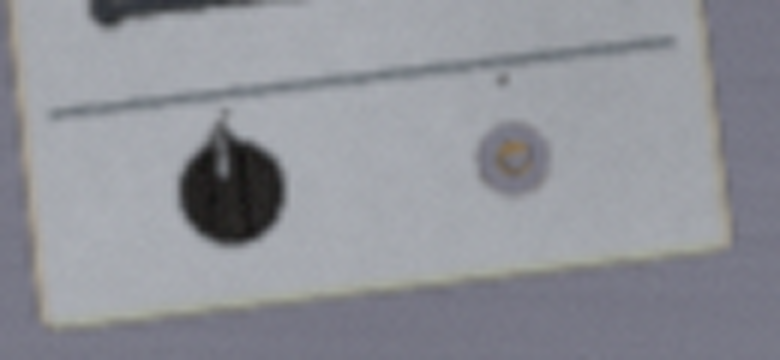

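Run:
```python
from h import *
arm.move_ptp([447,-309,150],down(0.22-np.pi/2))
arm.wait(0.3)
st,im=snap("wrist","wk")
print(st['clock'],st['eef_pos'],proj("wrist",[[447,-309,45],[447,-309,4]],st))
```

```text
1.8083 [ 446.62109739 -309.80671198  150.24797901] [[317.99728769 201.98156437]
 [318.06566492 189.00674019]]
```

View pics/wk.png

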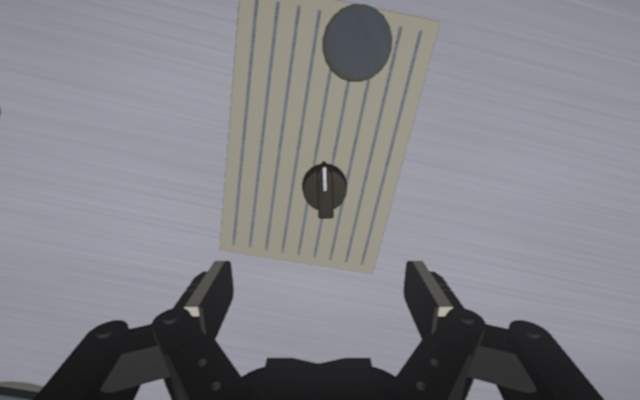

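Run:
```python
from h import *
im=cv2.imread("pics/wk.png"); 
cv2.imwrite("pics/wkz.png",cv2.resize(im[155:225,285:365],None,fx=8,fy=8,interpolation=cv2.INTER_CUBIC))
st=arm.state()
g=cv2.cvtColor(im,cv2.COLOR_BGR2GRAY); 
m=(g<85).astype(np.uint8); m[:150]=0;m[230:]=0;m[:,:285]=0;m[:,365:]=0
ys,xs=np.nonzero(m);print("bbox",xs.min(),xs.max(),ys.min(),ys.max())
# white line
w=(g>150).astype(np.uint8); roi=np.zeros_like(w); roi[160:200,312:338]=1; w&=roi
n,l,s,c=cv2.connectedComponentsWithStats(w); print(s,c)
i=1+np.argmax(s[1:,4]); ys,xs=np.nonzero(l==i); P=ray("wrist",np.c_[xs,ys],45,st)[:,:2]
vx,vy,x0,y0=cv2.fitLine(P.astype(np.float32),cv2.DIST_L2,0,.01,.01).ravel(); print("yaw",np.arctan2(vy,vx),x0,y0, P.min(0),P.max(0))
```

```text
bbox 302 346 162 218
[[     0      0    640    400 255945]
 [   323    168      3     22     55]] [[319.49899002 199.50474907]
 [324.2        177.4       ]]
yaw 0.25951236 469.7482 -309.2083 [ 459.73528599 -312.17475817] [ 477.85966194 -306.38798286]
```

View pics/wkz.png

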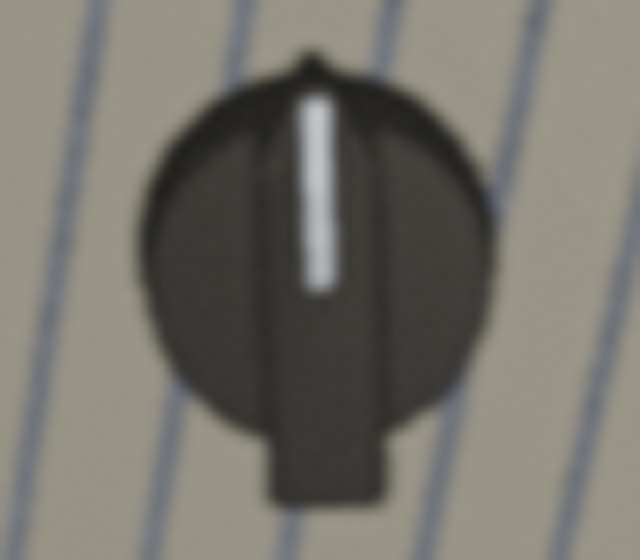

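Run:
```python
from h import *
st=arm.state()
f=lambda a,b:(285+a/8-.5+.0625,155+b/8-.5+.0625)
P=ray("wrist",[f(311,55),f(327,503),f(318,97),f(320,293),f(266,440),f(384,440)],45,st)[:,:2];print(P.round(1))
d=P[0]-P[1];print("len",np.hypot(*d),"yaw",np.arctan2(d[1],d[0]),"bar w",np.hypot(*(P[5]-P[4])))
y=np.arctan2(d[1],d[0]);u=d/np.hypot(*d);print("centre from tail",P[1]+20.5*u,"from nose",P[0]-28*u)
# foot ellipse sides at z ~24 (top rim): 
Q=ray("wrist",[f(142,240),f(494,240)],14,st)[:,:2];print("foot",Q,np.hypot(*(Q[1]-Q[0])),Q.mean(0))
```

```text
[[ 483.  -305.5]
 [ 434.3 -318.5]
 [ 478.8 -307.2]
 [ 457.9 -312.2]
 [ 440.1 -310.2]
 [ 443.  -322.9]]
len 50.36852705310442 yaw 0.2606187826172068 bar w 13.022265457671113
centre from tail [ 454.15338521 -313.19778492] from nose [ 455.95881344 -312.71630569]
foot [[ 450.919905   -292.41964678]
 [ 460.18812592 -333.87781124]] 42.481517388464276 [ 455.55401546 -313.14872901]
```

Run:
```python
from h import *
c,y=np.array([454.8,-313]),0.26
u=np.array([np.cos(y),np.sin(y)]);v=np.array([-u[1],u[0]])
a=np.linspace(0,6.28,40)
F=[np.r_[c+22.5*(np.cos(t)*u+np.sin(t)*v),z] for z in (4,24) for t in a]
B=[np.r_[c+p*u+q*v,45] for p,q in ((-20.5,7),(-20.5,-7),(28,0))]
for n,f,box in (("top","top0",(420,190,510,300)),("scene","scene0",(150,190,230,270))):
    print(n,pose(n)[2].round())
    im=cv2.imread(f"pics/{f}.png");k=6
    z=cv2.resize(im[box[1]:box[3],box[0]:box[2]],None,fx=k,fy=k,interpolation=cv2.INTER_CUBIC)
    for P in proj(n,F+B): cv2.circle(z,tuple(int(q) for q in ((P-np.array(box[:2])+.5)*k)),1,(0,0,255),-1)
    cv2.imwrite(f"pics/ov_{n}.png",z[:600])
```

```text
top [ 465.  100. 1286.]
scene [1315. -177. 1329.]
```

View pics/ov_top.png

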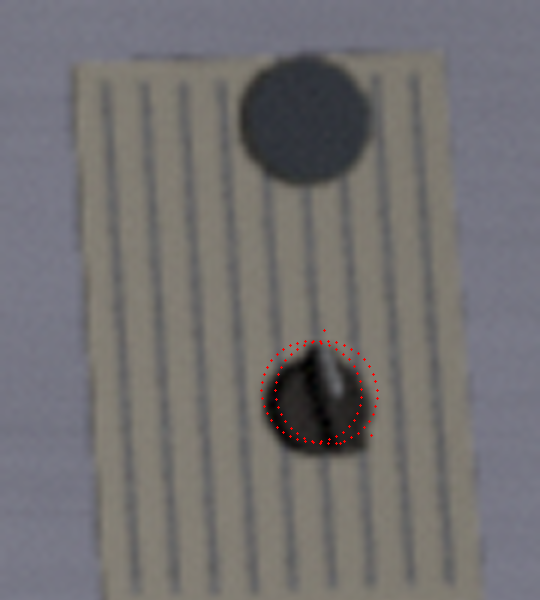

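View pics/ov_scene.png

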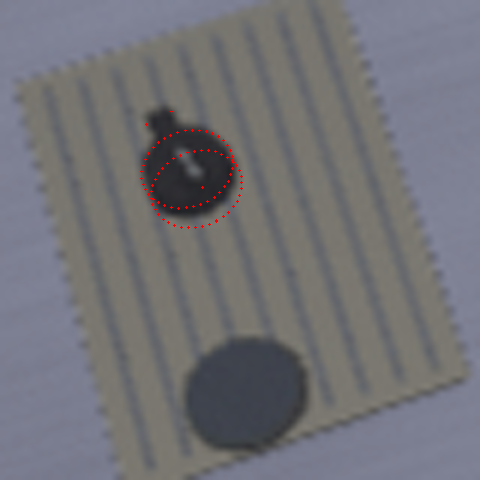

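The wrist view puts the knob at about (455,-313) with yaw 0.26. The fixed cameras put it nearer x≈450. Viewing it with the wrist turned by half a turn will separate out the wrist camera's mount error.

Run:
```python
from h import *
arm.move_ptp([451,-311,130],down(0.26+np.pi/2))
arm.wait(0.3)
st,im=snap("wrist","wk2")
print(st['clock'],st['eef_pos'],st['joints'][5])
np.save("pics/wk2_st.npy",np.r_[st['eef_pos'],st['ee_rot']])
cv2.imwrite("pics/wk2z.png",cv2.resize(im[165:245,275:365],None,fx=7,fy=7,interpolation=cv2.INTER_CUBIC))
```

```text
4.8417 [ 451.01077098 -310.99145353  130.01573827] -0.9860632795896863
```

View pics/wk2z.png

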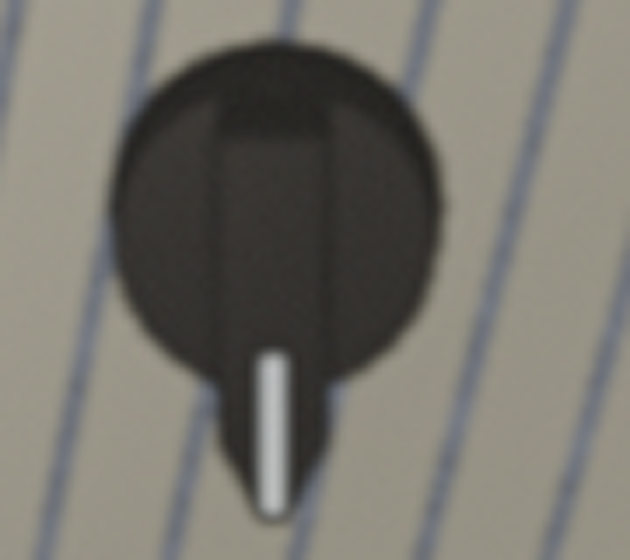

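View pics/wk2.png

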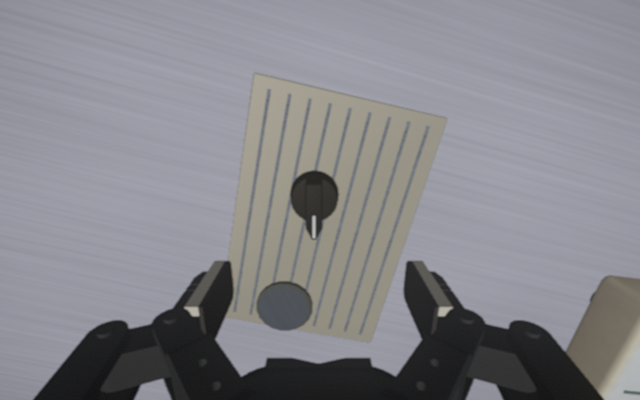

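Run:
```python
from h import *
q=np.load("pics/wk2_st.npy");st=dict(eef_pos=q[:3],ee_rot=q[3:])
f=lambda a,b:(275+a/7-.5+.07,165+b/7-.5+.07)
P=ray("wrist",[f(273,522),f(273,137),f(273,517),f(273,352),f(217,250),f(330,250)],45,st)[:,:2];print(P.round(1))
d=P[0]-P[1];print("len",np.hypot(*d),"yaw",np.arctan2(d[1],d[0]),"w",np.hypot(*(P[5]-P[4])))
u=d/np.hypot(*d);print(P[1]+20.5*u,P[0]-28*u)
print("TCP px",proj("wrist",q[:3],st))
```

```text
[[ 480.  -306.6]
 [ 433.7 -318.6]
 [ 479.3 -306.7]
 [ 458.8 -312.1]
 [ 448.4 -321.5]
 [ 445.  -308.9]]
len 47.765260774893505 yaw 0.2558403926801768 w 12.962098167297981
[ 453.57369528 -313.45060242] [ 452.8628711  -313.63653445]
TCP px [[317.17401816 258.86335406]]
```

Both orientations agree on the white line to within 1 mm, so the mount bias is small. The knob is at (453.5,-313.4) with yaw 0.256. Grasping now.

Run:
```python
from h import *
o=down(0.257+np.pi/2)
arm.move_gripper(0.5,60)
arm.move_l([453.5,-313.4,60],o)
arm.move_l([453.5,-313.4,26.5],o,max_speed=80)
print(arm.state()['wrist_force'],arm.state()['eef_pos'])
arm.move_gripper(0.0,60)
s=arm.state();print(s['opening'],s['wrist_force'],s['clock'])
arm.move_l([453.5,-313.4,90],o,max_speed=120)
arm.wait(0.2)
st,im=snap("wrist","wg"); print(st['clock'],st['opening'],st['eef_pos'],st['wrist_force'])
cv2.imwrite("pics/wgz.png",cv2.resize(im[190:340,240:400],None,fx=4,fy=4,interpolation=cv2.INTER_CUBIC))
```

```text
[-0.01931657  0.30499553 -0.1843001 ] [ 453.07117432 -312.99654723   25.76559553]
0.1471658325263908 [ 1.04911592 -0.20783621  1.37415292] 6.9333
7.8167 0.14818779052814174 [ 452.76956607 -312.72565117   88.58371102] [-0.16200401  0.29815772 -0.17332981]
```

View pics/wgz.png

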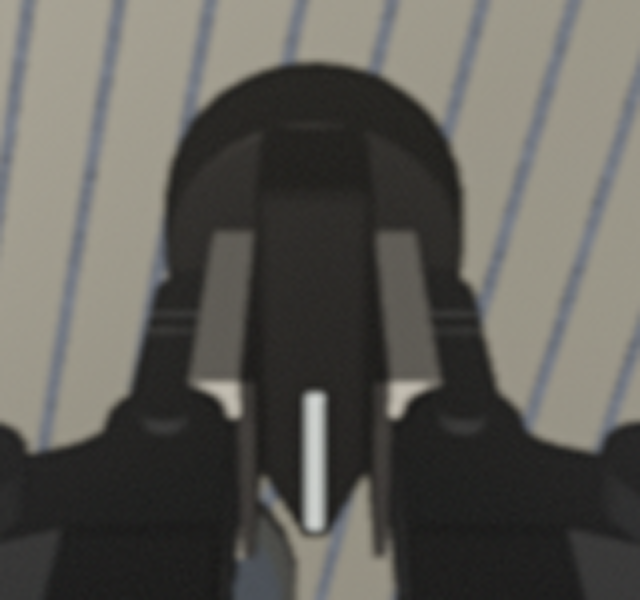

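The knob is held, centred between the pads. Next I'll look at the stem.

Run:
```python
from h import *
st=arm.state()
f=lambda a,b:(240+a/4-.5+.125,190+b/4-.5+.125)
zt=st['eef_pos'][2]+19.2
P=ray("wrist",[f(314,533),f(314,190),f(314,392)],zt,st)
T=R.from_rotvec(st['ee_rot']).as_matrix()
print("in tool",((P-st['eef_pos'])@T).round(2))
o=down(0.257+np.pi/2)
arm.move_l([453.5,-313.4,200],o,max_speed=250)
o=down(0.123+np.pi/2)
arm.move_ptp([515,72,205],o); arm.wait(0.3)
st,im=snap("wrist","ws1"); np.save("pics/ws1_st.npy",np.r_[st['eef_pos'],st['ee_rot']])
print(st['clock'],st['eef_pos'],st['joints'])
P=proj("wrist",[488,71,98],st)[0]; print(P)
```

```text
in tool [[ 25.76 -19.23   0.51]
 [-21.95 -19.17   0.47]
 [  4.92 -19.21   0.49]]
10.2083 [515.18319649  71.26564471 205.01992157] [ 8.49675911e-03  3.03877765e-02  2.87986030e-02  1.56912083e+00
 -4.52350991e-05 -1.13158120e-01]
[320.63622457 167.94457432]
```

View pics/ws1.png

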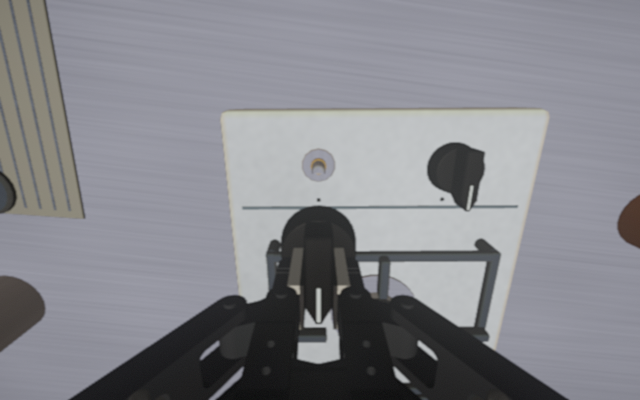

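Run:
```python
from h import *
im=cv2.imread("pics/ws1.png")
cv2.imwrite("pics/ws1z.png",cv2.resize(im[140:220,280:360],None,fx=7,fy=7,interpolation=cv2.INTER_CUBIC))
q=np.load("pics/ws1_st.npy");st=dict(eef_pos=q[:3],ee_rot=q[3:])
P=ray("wrist",[(221,112),(547,110),(243,208),(518,207)],70,st);print(P.round(1))
for a,b in((0,1),(2,3)):
    d=P[b]-P[a];print(np.hypot(*d[:2]),np.arctan2(-d[0],d[1]))
```

```text
[[454.5 -22.3  70. ]
 [417.5 265.3  70. ]
 [543.1   1.   70. ]
 [509.1 270.3  70. ]]
289.9888034674102 0.12823281059142008
271.4337148567451 0.12568775916034564
```

View pics/ws1z.png

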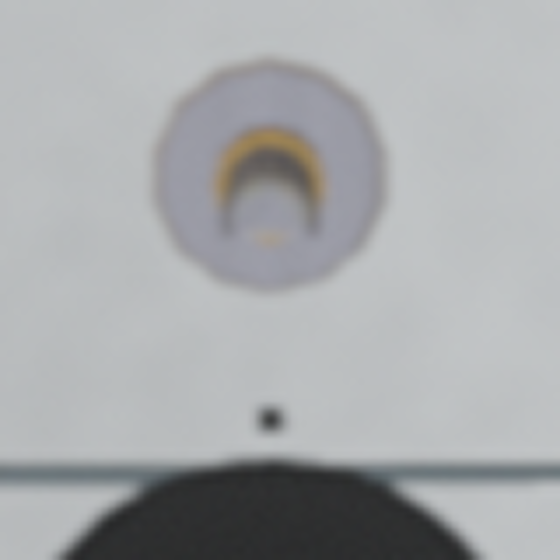

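Run:
```python
from h import *
q=np.load("pics/ws1_st.npy");st=dict(eef_pos=q[:3],ee_rot=q[3:])
f=lambda a,b:(280+a/7-.5+.07,140+b/7-.5+.07)
for n,px,z in (("disc c",(270,175),71),("disc top",(270,58),71),("disc bot",(270,292),71),("disc l",(154,175),71),("disc r",(386,175),71),("stem base back",(270,127),71),("stem base L",(215,190),71),("stem base R",(325,190),71),("dot",(270,419),70),("top flat",(270,240),98),("top back",(270,180),98),("top L",(230,215),98),("top R",(314,215),98)):
    print(n,ray("wrist",f(*px),z,st).round(1))
b=np.array([cv2.imread("pics/ws1.png")[140:220,280:360]])[0]
hsv=cv2.cvtColor(b,cv2.COLOR_BGR2HSV)
# column profile through stem
print(b[16:38,38].tolist())
print(b[30,28:50].tolist())
```

```text
disc c [[490.8  69.3  71. ]]
disc top [[475.3  67.4  71. ]]
disc bot [[506.8  71.2  71. ]]
disc l [[492.7  53.8  71. ]]
disc r [[488.9  84.7  71. ]]
stem base back [[484.4  68.5  71. ]]
stem base L [[493.7  62.2  71. ]]
stem base R [[491.9  76.8  71. ]]
dot [[525.2  73.5  70. ]]
top flat [[493.4  69.5  98. ]]
top back [[486.   68.6  98. ]]
top L [[490.9  64.3  98. ]]
top R [[489.6  74.5  98. ]]
[[167, 156, 154], [154, 146, 148], [115, 129, 146], [86, 132, 157], [87, 123, 144], [89, 101, 111], [90, 91, 97], [93, 95, 99], [98, 101, 105], [115, 118, 122], [138, 137, 138], [154, 149, 148], [161, 152, 151], [162, 152, 151], [164, 153, 152], [165, 154, 153], [162, 156, 157], [153, 158, 164], [147, 155, 163], [159, 155, 159], [167, 157, 156], [167, 156, 155]]
[[166, 156, 155], [165, 155, 155], [159, 151, 152], [144, 139, 141], [134, 130, 132], [146, 140, 140], [157, 150, 148], [160, 151, 150], [160, 151, 150], [162, 152, 150], [164, 153, 152], [165, 154, 154], [163, 154, 152], [161, 153, 153], [153, 149, 149], [139, 139, 140], [124, 126, 129], [136, 134, 137], [158, 151, 151], [166, 157, 156], [166, 157, 155], [165, 156, 154]]
```

```bash
cat >> h.py <<'E'
O=down(0.125+np.pi/2)
U=np.array([np.cos(.125),np.sin(.125)]);V=np.array([-U[1],U[0]])
S=np.array([491.1,69.4])
def tcp(dx=0,dy=0,off=(-0.4,0.2)):
    """TCP xy for knob on stem, extra shift dx,dy in hob axes; off = knob in tool"""
    return S+(dx-off[0])*U+(dy-off[1])*V
def goto(t,n=2,speed=80,w=0.15):
    t=np.array(t,float); c=t.copy()
    for i in range(n):
        arm.move_l(c,O,max_speed=speed); arm.wait(w); e=t-arm.state()['eef_pos']; c=c+e
    return c
E
python3 - <<'E'
from h import *
arm.move_gripper(0.0,90)
xy=tcp()
c=goto([*xy,135],2,120)
c=goto([*xy,125],2,60)
s=arm.state();print(s['clock'],s['eef_pos'],"want",xy,"cmd",c,s['wrist_force'],s['opening'],R.from_rotvec(s['ee_rot']).as_matrix().round(3).tolist())
snap("scene","sc1",(250,120,400,232),5)
st,im=snap("wrist","ws2")
E
```

```text
12.6417 [491.65981501  69.25455058 125.23089131] want [491.52181401  69.25143036] cmd [491.42722104  69.24482421 124.84847544] [-0.04940319 -0.16169016 -0.63903319] 0.13365266301527914 [[0.992, 0.0, -0.125], [0.125, -0.0, 0.992], [0.0, -1.0, -0.0]]
```

View pics/sc1.png

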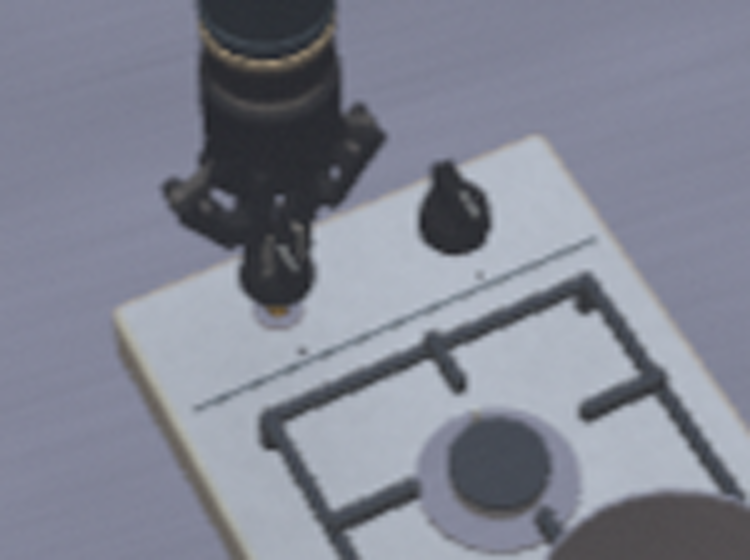

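View pics/ws2.png

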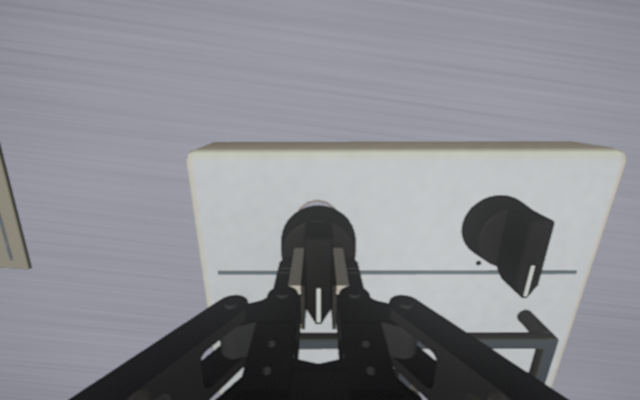

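The knob hovers above the stem with lateral alignment looking right: disc and knob are both at column ~318. I'll descend with a force check.

Run:
```python
from h import *
xy=tcp()
for z in np.arange(123,108,-1.5):
    arm.move_l([*xy,z],O,max_speed=40); arm.wait(0.05); s=arm.state()
    print(z,s['eef_pos'].round(2),s['wrist_force'].round(1),s['wrist_torque'].round(2),round(s['clock'],2))
    if abs(s['wrist_force'][2])>10: break
```

```text
123.0 [491.38  69.25 122.81] [-0.2 -0.5  0.2] [-0.03 -0.03 -0.07] 13.04
121.5 [491.46  69.26 121.41] [ 0.2 -0.3 -1.6] [ 0.05 -0.03  0.01] 13.34
120.0 [491.57  69.23 119.99] [ 0.7 -0.4 -0.9] [-0.04 -0.1  -0.01] 13.64
118.5 [491.77  69.11 118.45] [ 1.  -0.5 -0.5] [-0.1  -0.25  0.06] 13.94
117.0 [491.77  69.04 117.01] [ 1.6 -0.6 -0.8] [-0.24 -0.38  0.04] 14.24
115.5 [491.79  69.07 115.58] [ 1.7 -1.3  0. ] [-0.37 -0.43 -0.03] 14.54
114.0 [491.77  69.08 114.08] [ 0.9 -2.6  0.5] [-0.49 -0.45  0.02] 14.84
112.5 [491.76  69.07 112.47] [ 1.9 -2.3 -0. ] [-0.62 -0.61  0.06] 15.14
111.0 [491.8   69.08 111.33] [ 3.  -2.3  2.5] [-0.71 -0.57  0.06] 15.44
109.5 [491.79  69.1  109.72] [ 2.3 -3.5  3.4] [-0.84 -0.58 -0.06] 15.74
```

It is sliding onto the stem with only small side forces. I'll trim the lateral position slightly and continue.

Run:
```python
from h import *
xy=tcp()+[0.3,-0.25]
for z in np.arange(108,90,-1.5):
    arm.move_l([*xy,z],O,max_speed=40); arm.wait(0.05); s=arm.state()
    print(z,s['eef_pos'].round(2),s['wrist_force'].round(1),s['wrist_torque'].round(2),round(s['clock'],2))
    if abs(s['wrist_force'][2])>22: break
```

```text
108.0 [491.79  69.07 107.93] [ 2.5 -2.7  2.4] [-0.65 -0.56 -0.01] 16.04
106.5 [491.81  69.03 106.47] [ 3.  -2.4  2.2] [-0.69 -0.53 -0.02] 16.34
105.0 [491.8   69.   104.95] [ 2.9 -2.7  2.4] [-0.64 -0.52  0.06] 16.64
103.5 [491.83  69.01 103.48] [ 3.3 -3.   3.5] [-0.61 -0.54  0.02] 16.94
102.0 [491.84  69.   102.14] [ 1.8 -2.8  2.6] [-0.62 -0.44  0.04] 17.24
100.5 [491.88  69.   100.74] [ 1.3 -1.8  4. ] [-0.59 -0.36  0.02] 17.54
99.0 [491.88  68.99  99.43] [ 1.2 -2.   5.7] [-0.54 -0.27  0.01] 17.84
97.5 [491.9   69.01  98.24] [ 0.1 -3.   8.1] [-0.66 -0.06 -0.03] 18.14
96.0 [491.92  69.01  97.15] [-0.5 -2.3  7.5] [-0.64  0.07  0.05] 18.44
94.5 [492.02  69.02  97.01] [-1.5 -2.9 13.4] [-0.66  0.57 -0.01] 18.74
93.0 [492.1   69.03  96.87] [-6.1 -2.4 19.8] [-0.69  1.03 -0.02] 19.04
91.5 [492.23  69.03  96.75] [-6.2 -2.2 24.1] [-0.71  1.56 -0.02] 19.34
```

Hard stop at eef z≈97. The force ramped from about 3 N to 8 N over roughly 5 mm before stiffening, which matches the spring. I'll ease to a moderate push and check the result by camera.

Run:
```python
from h import *
xy=tcp()+[0.0,-0.25]
arm.move_l([*xy,92.8],O,max_speed=40); arm.wait(0.3); s=arm.state()
print(s['eef_pos'].round(2),s['wrist_force'].round(1),s['wrist_torque'].round(2),s['opening'],round(s['clock'],2),np.abs(s['joint_velocities']).max(), R.from_rotvec(s['ee_rot']).as_matrix()[2].round(3))
snap("scene","sc2",(250,120,400,232),5)
st,im=snap("wrist","ws3")
im=im[180:340,220:420]; cv2.imwrite("pics/ws3z.png",cv2.resize(im,None,fx=3.5,fy=3.5,interpolation=cv2.INTER_CUBIC))
```

```text
[492.11  69.03  96.91] [-4.5 -3.1 19.4] [-0.71  0.95  0.03] 0.1369943600971122 19.89 0.0012005858560068937 [ 0.003 -1.    -0.001]
```

View pics/sc2.png

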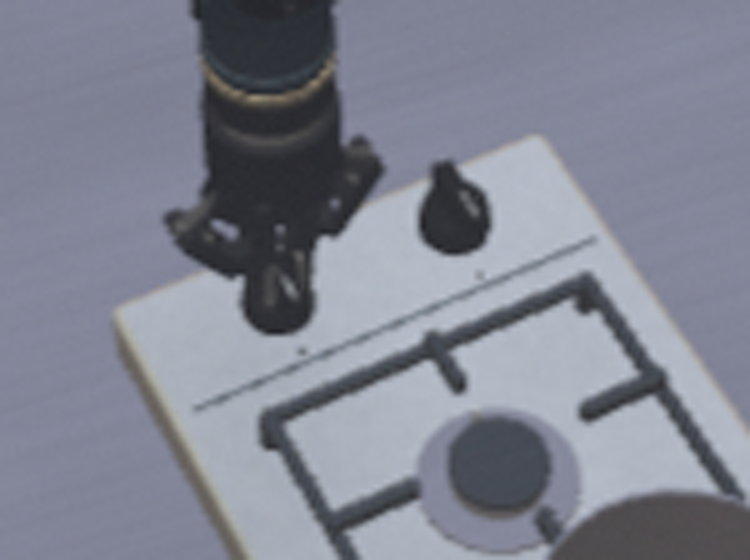

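View pics/ws3z.png

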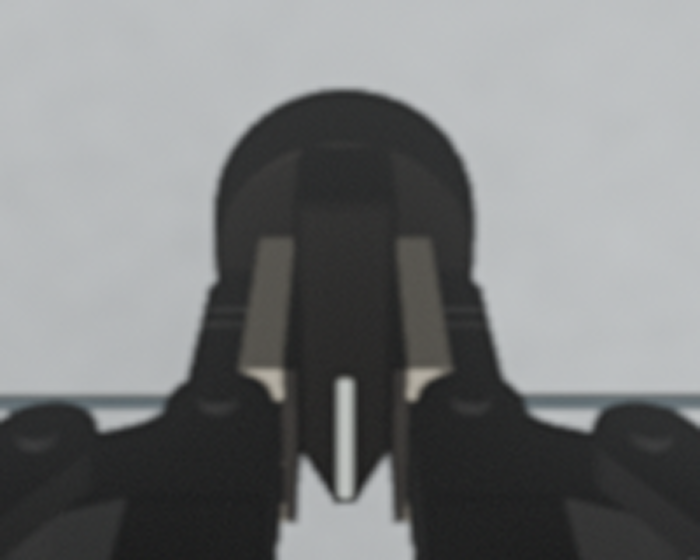

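Run:
```python
from h import *
arm.wait(0.5); s=arm.state(); print(s['eef_pos'].round(2),s['wrist_force'].round(1),s['opening'],s['clock'])
arm.finish_job()
```

```text
[492.11  69.03  96.87] [-4.1 -3.2 20.3] 0.13669611520941227 20.4917
the job is handed in; nothing more can be done
```

I put the knob back on the bare stem flat to flat, pushed it home and pressed it to the end stop. I handed the job in at 20.5 s with the gripper still holding it down. `finish_job` gives no verdict, so what follows is my own last readings.

- **Fit:** The knob slid on with 2–3.5 N of resistance. The force then rose from about 4 N to 8 N over the spring travel, and a hard stop came at TCP z of about 97 mm.
- **Holding:** At the end the arm was at rest, pushing down with about 20 N and the tool upright. The wrist picture showed no slip in the fingers and the pointer in line with the tool, which was set to the hob's axis. I did not go near the fitted knob, burner cap, jug or bottle.

**Disagreements:**
- The stop came about 1 mm higher than the nominal geometry predicted. Taken at face value that is 4.9 mm of stem travel instead of 6 mm. The force curve fits the full 6 mm, so I took the difference as height error.
- The fixed cameras placed the loose knob about 4–5 mm from where the wrist camera did. I used the wrist camera, because its views before and after a half turn agreed to within about 1 mm.
- A side force of about 5 N remained at the end.

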